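Feel along the neck ring for burrs

TASK

Feel along the top of the metal neck ring on the sprung stand for burrs: set the closed fingertips lightly on the bar at its plain end, run them round along the bar to the end with the eye, touching all the way, and only there lift off and move clear. Come down only at the plain end, stay on top of the bar, and press so lightly that the sprung platform never comes near its stop. Do not grip, lift or shift the ring, and leave everything else on the bench where it is.

Things in the scene. Friction and masses are not known exactly. Their poses are not given: they have to be found in the camera images.
- stand: Sprung checking stand, fixed to the bench: a dark steel disc 150 mm across and 22 mm high carries on springs a round plywood platform 184 mm across, 10 mm thick, its top 52 mm above the bench. Origin: centre of the disc's underside, on the bench; z up. Its place and yaw vary; the platform turns with it.
- platform (a joint): How far the platform is pressed down, m: 0 at rest (top), stops hard at 0.014. It moves straight up and down only, stays level and springs back by itself. On top of its own weight and the neck ring's it begins to give at about 1 to 3 N and then takes 0.3 N more per mm.
- platform_top (a point): Centre of the platform's top face (z up); goes down with it. A dark wooden disc 117 mm across and 5 mm high on this face sits inside the neck ring, and two small dark blocks (16 x 8 x 5 mm) past the ends of the ring keep it from turning. The ring's play is 1 to 2 mm.
- neck_ring: Loose bright metal neck ring, about 0.17 kg: round bar 9 mm thick bent to an arc, centreline radius 65 mm, lying flat round the wooden disc. Origin: centre of the arc at the bar's underside; z up. The bar runs from -120 degrees (plain rounded end) to +120 (end with the eye), from the body's +x towards its +y; gap at -x. Eye: flat loop 24 mm across, 6 mm thick, centred 72 mm out at +129 degrees.
- path0 (a point): Point on the top line of the neck ring's bar (9 mm above the ring's underside, 65 mm from its origin) at -112 degrees, near the plain end: the start of the trace.
- path1 (a point): Point on the top line of the neck ring's bar (9 mm above the ring's underside, 65 mm from its origin) at -84 degrees, on the way.
- path2 (a point): Point on the top line of the neck ring's bar (9 mm above the ring's underside, 65 mm from its origin) at -56 degrees, on the way.
- path3 (a point): Point on the top line of the neck ring's bar (9 mm above the ring's underside, 65 mm from its origin) at -28 degrees, on the way.
- path4 (a point): Point on the top line of the neck ring's bar (9 mm above the ring's underside, 65 mm from its origin) at 0 degrees, on the way.
- path5 (a point): Point on the top line of the neck ring's bar (9 mm above the ring's underside, 65 mm from its origin) at 28 degrees, on the way.
- path6 (a point): Point on the top line of the neck ring's bar (9 mm above the ring's underside, 65 mm from its origin) at 56 degrees, on the way.
- path7 (a point): Point on the top line of the neck ring's bar (9 mm above the ring's underside, 65 mm from its origin) at 84 degrees, on the way.
- path8 (a point): Point on the top line of the neck ring's bar (9 mm above the ring's underside, 65 mm from its origin) at 112 degrees, near the eye: the end of the trace.
- bur_block: Bystander: loose wooden block 60 x 40 x 36 mm with ten thin burs standing in it, 66 mm tall in all. Origin: centre of its underside.
- punch: Bystander: loose steel dapping punch standing upright, 20 mm across, 69 mm tall. Origin: centre of its foot.
- file: Bystander: loose flat file lying on the bench, 200 mm long along its x (dark wood handle 90 x 20 x 14 mm to -x, steel blade to +x). Origin: where the blade enters the handle, on the bench.
- case: Bystander: loose flat white case, 100 x 70 x 17 mm. Origin: centre of its underside.
Not all that is in view belongs to the job. Of the things shaped like the neck_ring, the metal one is meant. Leave any green look-alike of the stand alone.

How it is judged:
By the outcome, as a careful person would: the job done as asked, in the order asked, and still so for the second after the job is handed in, with the robot touching nothing.
It also fails if it takes over 59 s, if anything falls off the work surface, if the arm or the gripper's body presses on something with over 40 N, if the wrist force passes 120 N, or if a joint passes its speed limit or range.

ROBOT

A 6-joint arm with a two-finger parallel gripper is mounted at the origin on the work surface. World frame = base frame: x ahead of the robot, y to its left, z up, the work surface at z = 0. Lengths are in mm, angles in degrees, forces in N, time in s.
With the tool pointing down it reaches from about 325 to 875 mm from the base axis. Payload 4.4 kg.
Tool frame: the origin (TCP) lies between the finger pads, 19 mm behind the fingertips; this is the grasp point; z points along the fingers, y is the line along which they close (so a half turn about z gives the same grasp; the last joint's range is limited). The gripper opens to 85 mm and grips with 20 to 120 N. Pads are 22 mm wide; open, the fingers measure 114 mm over their backs; the gripper's body (76 mm by 85 mm) begins 54 mm behind the grasp point. The pads swing forward as they close: fully open they stand 13 mm farther back than shut.
Start: joints at [55.663, 11.837, 88.321, -0, 79.842, -8.623], TCP at [249.493, 518.055, 249.982] pointing down, gripper open.
Joint ranges: [-156.59, 156.59], [-49.26, 127.26], [12.9, 141.05], [-63.56, 243.56], [4.71, 150.69], [-161.64, 161.64]. Speed limits (degrees/s): [159.86, 159.86, 180, 180, 180, 180].

INTERFACE

Orientations are given as a 3x3 rotation matrix whose columns are the frame's x, y, z axes.
In Python, from cell import arm gives the robot as it stands.
- The arm moves only by the tool servo_tool, never from a script. Its argument "deltas" is a list of rows, each a list of 5 numbers: the closure in counts, from 0 (fully open) to 255 (shut), then the shift along the tool's x, y, z in units of 40 mm (1.0 is 40 mm), then the turn about the tool's z in units of 6 degrees (1.0 is 6 degrees). A call has 1 to 8 rows; each row is the pose to reach, as a shift and turn from the pose commanded when the call began, along the tool's axes at that moment; what a row does not reach only later rows make up. A row lasts 1/12 s, in which the tool goes at most 41.7 mm and 7.16 degrees, less where a joint would pass 70% of its speed; a pose out of reach is approached as far as the arm can. A call with a gripper value outside its range is refused whole. The fingers move at their own pace and stop on an object; "newtons" is the grip in N (left out, the last holds). Time passes only in rows, so rows that repeat a pose let the fingers close. It gives the time, the measured TCP pose, the force, the opening and the grip force at its end, in the units of the state.
- arm.state(): the state, without advancing time (a new reading comes with each control period).
- arm.get_image(name): name is "scene" or "top"; returns the picture (400x640x3 uint8, red, green, blue); there is no depth.
- arm.camera_model(name): a dict with "K" (3x3 intrinsics, pixels), "position" and "rotation" of the camera in the world. Camera axes: x right, y down, z forward; pixel columns grow to the right and rows downward; lengths in mm; the calibration is good to about 2 mm. A picture is of the moment at which its call begins. camera_model takes no time and is no camera call.
- arm.sign_off(): hands the job in; it is judged then, once.
The state is a dict: "t": time; "joints": joint angles; "joint_velocities": joint speeds; "tau": joint torques, N m; "eef_pos": TCP position; "eef_rot": TCP orientation; "contact_force": force on the tool from outside, world axes, zero at the start; "ft_torque": the same for the moment, N m; "grip_width": opening from 0.0 (shut) to 1.0 (fully open); "finger_force": force on a finger pad.
Only numpy, scipy, OpenCV 4.12 (cv2) and the standard library are available. Lean on these libraries where they do the work, as an engineer would, in place of code of your own. Each camera call takes 0.05 s, during which the arm holds its last target. There are 200 camera calls.

## Working session

There is one attempt and no reset: what is moved stays moved. The work goes in short steps, Python scripts to look and compute and a tool call to move; the robot and the scene stay as the last step left them, time stands still between calls to the robot, and variables do not carry over. Pictures are saved under pics/ and viewed, at most 10 in all, crops included, and the job is handed in when it is done.

Besides the shell and the picture viewer there is one more tool, called after "Emit:" as name(argument=value, ...) on one line, values as JSON. servo_tool: Moves the arm, as the interface text tells. Its arguments: {"type":"object","properties":{"deltas":{"type":"array","items":{"type":"array","items":{"type":"number"}}},"newtons":{"type":"number"}},"required":["deltas"]}

```bash
mkdir -p pics; python3 - <<'E'
from cell import arm
import cv2
for n in("top","scene"):
    cv2.imwrite(f"pics/{n}0.png",arm.get_image(n)[:,:,::-1])
    m=arm.camera_model(n);print(n,m)
s=arm.state();print(s)
E
```

```text
top {'K': array([[415.02560297,   0.        , 324.34404923],
       [  0.        , 415.02560297, 208.66400984],
       [  0.        ,   0.        ,   1.        ]]), 'position': array([480.21120425,  -8.45868974, 970.76127715]), 'rotation': array([[ 0.00993353, -0.99217384,  0.12446845],
       [-0.99992868, -0.00903078,  0.00781503],
       [-0.00662982, -0.12453721, -0.99219279]])}
scene {'K': array([[374.95454871,   0.        , 318.901356  ],
       [  0.        , 374.95454871, 198.84767189],
       [  0.        ,   0.        ,   1.        ]]), 'position': array([1117.43368004,  320.84033724,  474.2763312 ]), 'rotation': array([[-0.50292603,  0.46769667, -0.72685984],
       [ 0.86395503,  0.24726962, -0.4386792 ],
       [-0.02543844, -0.84859741, -0.52842722]])}
{'t': 0.1, 'joints': array([ 5.56627344e+01,  1.18809715e+01,  8.83958212e+01,  2.23890362e-03,
        7.98424378e+01, -8.62407089e+00]), 'joint_velocities': array([ 0.07076609, -0.06794368, -0.12517625, -0.01187676,  0.07289071,
       -0.01829339]), 'tau': array([-1.19692202e-03, -3.84089971e+01, -2.92547196e+01, -2.99798276e-04,
        4.89287791e-03,  1.76609117e-06]), 'eef_pos': array([249.11787854, 517.52343336, 248.93249769]), 'eef_rot': array([[-9.00973911e-01,  4.33871591e-01, -1.20555464e-03],
       [ 4.33873125e-01,  9.00972382e-01, -1.69661969e-03],
       [ 3.50056352e-04, -2.05166783e-03, -9.99997834e-01]]), 'contact_force': array([ 0.10655837,  0.13519699, -0.23439179]), 'ft_torque': array([-0.01535909, -0.00990069, -0.01124312]), 'finger_force': 0.0, 'grip_width': 1.0004504694234384}
```

View pics/top0.png

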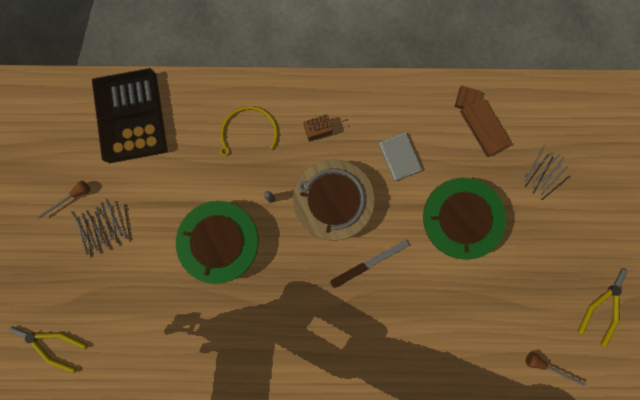

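View pics/scene0.png

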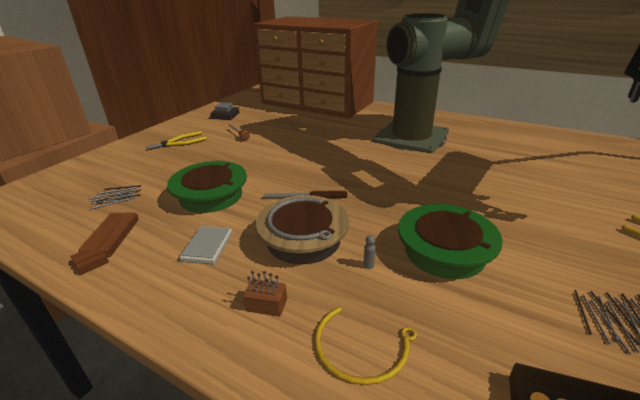

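The top view shows the stand at about (334,200). The grey ring's eye is near (305,187), the gap faces lower left, and the punch is close by at (270,196). Next I'll measure the ring from colour masks.

```bash
cat > h.py <<'E'
from cell import arm
import numpy as np, cv2
def ray(n,uv,z):
    m=arm.camera_model(n); uv=np.atleast_2d(uv).astype(float)
    d=np.c_[uv,np.ones(len(uv))]@np.linalg.inv(m["K"]).T@m["rotation"].T
    return (m["position"]+d*((z-m["position"][2])/d[:,2])[:,None])[:,:2]
def proj(n,P):
    m=arm.camera_model(n); q=(np.atleast_2d(P)-m["position"])@m["rotation"]@m["K"].T
    return q[:,:2]/q[:,2:]
def circ(p):
    s=np.linalg.lstsq(np.c_[2*p,np.ones(len(p))],(p**2).sum(1),rcond=None)[0]
    return s[:2],np.sqrt(s[2]+s[0]**2+s[1]**2)
E
python3 - <<'E'
from h import *
im={n:arm.get_image(n) for n in("top","scene")}
roi={"top":(285,150,385,250),"scene":(250,190,355,265)}
for n in im:
    x0,y0,x1,y1=roi[n]; c=im[n][y0:y1,x0:x1]
    hsv=cv2.cvtColor(c,cv2.COLOR_RGB2HSV)
    g=((hsv[...,1]<60)&(hsv[...,2]>70)).astype(np.uint8)
    k,l,st,ce=cv2.connectedComponentsWithStats(g)
    i=1+np.argmax(st[1:,4]); v,u=np.nonzero(l==i)
    p=ray(n,np.c_[u+x0,v+y0],58)
    cc,r=circ(p)
    for _ in range(4):
        rr=np.hypot(*(p-cc).T); k2=abs(rr-65)<7; cc,r=circ(p[k2])
    a=np.degrees(np.arctan2(*(p-cc).T[::-1])); rr=np.hypot(*(p-cc).T)
    h=np.histogram(a,bins=np.arange(-180,181,10))[0]
    e=p[(rr>74)]
    print(n,len(p),cc,r); print(h); print("far",len(e),e.mean(0)if len(e) else'',np.degrees(np.arctan2(*(e.mean(0)-cc)[::-1])) if len(e) else '')
    # platform outline
    b=((hsv[...,1]>=40)&(hsv[...,2]<80)).astype(np.uint8)
    big=cv2.resize(c,None,fx=6,fy=6,interpolation=cv2.INTER_CUBIC)
    for ang in range(0,360,30):
        pass
    cv2.imwrite(f"pics/c_{n}.png",big[:,:,::-1])
a=cv2.imread("pics/c_top.png");b=cv2.imread("pics/c_scene.png")
cv2.imwrite("pics/ct.png",a)
E
```

```text
top 459 [617.4001552  -19.58971376] 64.94439450055451
[20 17 18 17 15 19 16 17 16 17 16 18 18 18 19 17 17 19 17 15 15 16 13 17
 27 18  0  0  0  0  0  0  0  0  0  7]
far 19 [648.21957182  51.87715201] 66.67233133912055
scene 500 [616.27433771 -20.32061591] 65.23128527954634
[14 14 17 15 17 18 16 16 18 17 14 16 10 12 14 14 17 17 21 24 28 27 28 30
 38 22  0  0  0  0  0  0  0  0  0  6]
far 30 [648.72377377  51.67486855] 65.73820180164034
```

View pics/ct.png

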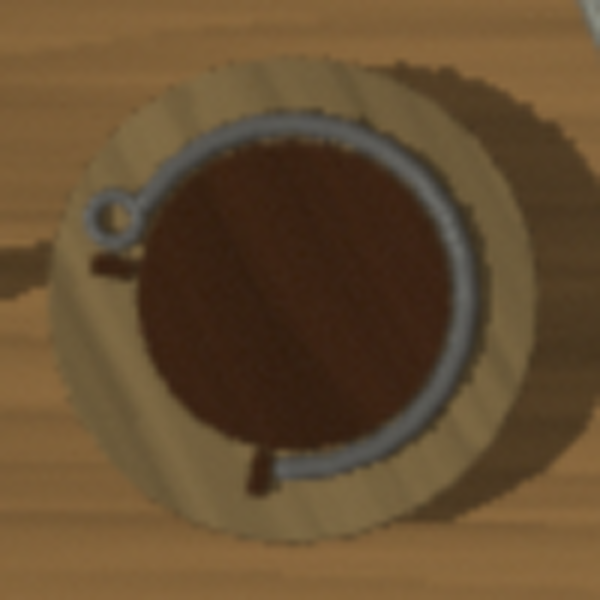

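View pics/c_scene.png

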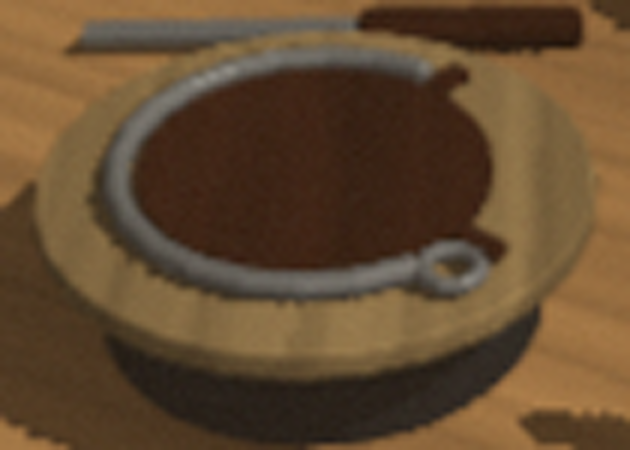

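Both views agree: the ring is centred at about (617,-20) with radius 65, and the eye is at about 66° in world angle. I'll move high above the plain end, closing and turning on the way.

Emit:
servo_tool(deltas=[[255, -1, -0.7, 0, -0.5], [255, -2, -1.4, 0, -1], [255, -2.8, -2, 0, -1.5], [255, -3.6, -2.5, 0, -2], [255, -4.4, -3.1, 0, -2.5], [255, -5.2, -3.7, 0, -3], [255, -6, -4.2, 0, -3.5], [255, -6.8, -4.8, 0, -4]], newtons=20)

```text
t: 0.87
eef_pos: [411.9, 225.3, 250.1]
eef_rot: [[-1.0, 0.027, 0.001], [0.027, 1.0, 0.0], [-0.001, 0.0, -1.0]]
contact_force: [1.1, 0.7, 0.1]
grip_width: 0.006
finger_force: 0.0
```

```bash
python3 - <<'E'
from h import *
c=np.array([616.8,-20.]);s=arm.state();print(s['t'],s['eef_pos'],s['eef_rot'],s['grip_width'])
for n,p in(("top",(113/6+285,217/6+150)),("scene",(453/6+250,267/6+190))):
    for z in(55,56.5):
        q=ray(n,p,z)[0]-c;print(n,z,q+c,np.hypot(*q),np.degrees(np.arctan2(q[1],q[0])))
print(ray("top",(270,196),35))
# ends of the bar, plain: from top crop (273,468), scene crop (430,68)
for n,p in(("top",(273/6+285,468/6+150)),("scene",(430/6+250,68/6+190))):
    q=ray(n,p,56.5)[0]-c;print("plain",np.hypot(*q),np.degrees(np.arctan2(q[1],q[0])))
E
```

```text
0.8667 [411.92775782 225.25455093 250.0909177 ] [[-9.99632326e-01  2.71050814e-02  7.25593107e-04]
 [ 2.71052687e-02  9.99632554e-01  2.49595257e-04]
 [-7.18561191e-04  2.69170884e-04 -9.99999706e-01]] 0.0064973075887099436
top 55 [645.45711161  45.19906473] 71.21901492651524 66.2729478256173
top 56.5 [645.18644187  45.11117432] 71.02995919806345 66.44429942989493
scene 55 [641.97762914  45.73323586] 70.39013642295791 69.04179206319172
scene 56.5 [643.6786173   46.71745706] 71.92829168007015 68.05685849004331
[[625.61090422 123.27682006]]
plain 64.95479310496592 175.82524097563746
plain 68.36766223184725 176.59763501345267
```

Emit:
servo_tool(deltas=[[255, -0.5, -0.85, 0, -0.28], [255, -1.0, -1.7, 0.2, -0.28], [255, -1.5, -2.5, 0.5, -0.28], [255, -2, -3.4, 0.9, -0.28], [255, -2.5, -4.2, 1.3, -0.28], [255, -3, -5.1, 1.7, -0.28], [255, -3.5, -5.9, 2.1, -0.28], [255, -3.68, -6.2, 2.5, -0.28]])

```text
t: 1.53
eef_pos: [553.3, -29.6, 149.8]
eef_rot: [[-1.0, 0.004, 0.003], [0.004, 1.0, -0.002], [-0.003, -0.002, -1.0]]
contact_force: [1.0, 0.2, 0.6]
grip_width: 0.002
finger_force: 0.0
```

Emit:
servo_tool(deltas=[[255, 0, 0, 0, 0], [255, 0, 0, 0, 0], [255, 0, 0, 0, 0]])

```text
t: 1.78
eef_pos: [550.6, -24.6, 150.1]
eef_rot: [[-1.0, 0.0, -0.001], [0.0, 1.0, 0.001], [0.001, 0.001, -1.0]]
contact_force: [0.3, -0.1, 0.9]
grip_width: 0.002
finger_force: 0.0
```

```bash
python3 - <<'E'
from h import *
s=arm.state();print(s['t'],s['eef_pos'],s['eef_rot'].round(4),s['contact_force'])
a=arm.get_image("scene")[120:290,220:400]
cv2.imwrite("pics/s1.png",cv2.resize(a,None,fx=3.5,fy=3.5,interpolation=cv2.INTER_CUBIC)[:,:,::-1])
E
```

```text
1.7833 [550.61714615 -24.57475283 150.11460852] [[-1.e+00  4.e-04 -6.e-04]
 [ 4.e-04  1.e+00  7.e-04]
 [ 6.e-04  7.e-04 -1.e+00]] [ 0.31203936 -0.09435233  0.93563903]
```

View pics/s1.png

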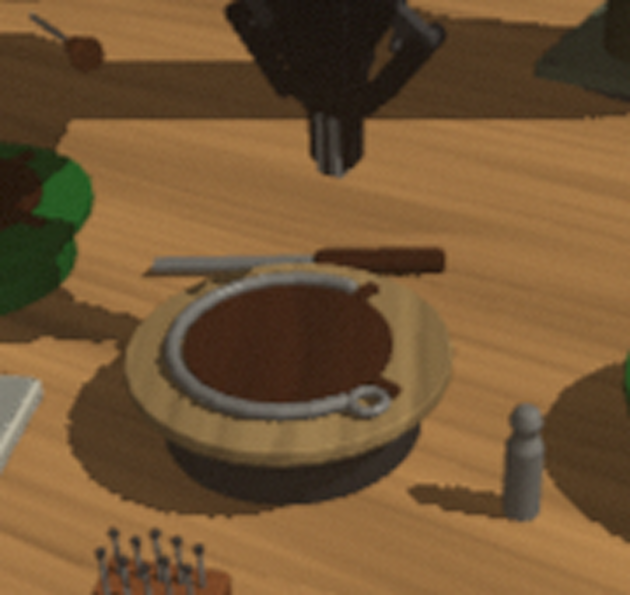

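The fingertips, at crop (335,170), hang over the plain end at (350,285). The way down is clear.

Emit:
servo_tool(deltas=[[255, -0.02, -0.03, 0.3, 0], [255, -0.04, -0.055, 0.6, 0], [255, -0.04, -0.055, 0.9, 0], [255, -0.04, -0.055, 1.2, 0], [255, -0.04, -0.055, 1.4, 0], [255, -0.04, -0.055, 1.5, 0], [255, -0.04, -0.055, 1.5, 0], [255, -0.04, -0.055, 1.5, 0]])

```text
t: 2.5
eef_pos: [552.5, -27.4, 89.6]
eef_rot: [[-1.0, 0.001, -0.001], [0.001, 1.0, 0.0], [0.001, 0.0, -1.0]]
contact_force: [-0.1, -0.5, -0.1]
grip_width: -0.001
finger_force: 0.0
```

Emit:
servo_tool(deltas=[[255, 0, 0, 0, 0], [255, 0, 0, 0, 0], [255, 0, 0, 0, 0], [255, 0, 0, 0, 0]])

```text
t: 2.83
eef_pos: [553.0, -27.6, 90.6]
eef_rot: [[-1.0, 0.001, 0.001], [0.001, 1.0, -0.0], [-0.001, -0.0, -1.0]]
contact_force: [0.0, 1.0, 0.6]
grip_width: -0.0
finger_force: 0.0
```

Emit:
servo_tool(deltas=[[255, 0, 0, 0.06, 0], [255, 0, 0, 0.12, 0], [255, 0, 0, 0.17, 0], [255, 0, 0, 0.21, 0], [255, 0, 0, 0.25, 0], [255, 0, 0, 0.28, 0], [255, 0, 0, 0.3, 0], [255, 0, 0, 0.3, 0]])

```text
t: 3.5
eef_pos: [552.4, -27.4, 77.9]
eef_rot: [[-1.0, 0.001, -0.0], [0.001, 1.0, 0.0], [0.0, 0.0, -1.0]]
contact_force: [-0.6, 0.6, 2.7]
grip_width: -0.001
finger_force: 1.1
```

Emit:
servo_tool(deltas=[[255, 0, 0, 0.03, 0], [255, 0, 0, 0.05, 0], [255, 0, 0, 0.05, 0], [255, 0, 0, 0.05, 0]])

```text
t: 3.83
eef_pos: [552.5, -27.4, 76.0]
eef_rot: [[-1.0, 0.001, -0.0], [0.001, 1.0, 0.0], [0.0, 0.0, -1.0]]
contact_force: [-1.7, -0.6, 2.0]
grip_width: -0.003
finger_force: 1.3
```

Emit:
servo_tool(deltas=[[255, 0, 0, 0.0, 0], [255, 0, 0, 0.0, 0]])

```text
t: 4.0
eef_pos: [552.5, -27.4, 76.0]
eef_rot: [[-1.0, 0.001, -0.0], [0.001, 1.0, 0.0], [0.0, 0.0, -1.0]]
contact_force: [-2.1, -0.2, 2.6]
grip_width: 0.001
finger_force: 1.3
```

```bash
python3 - <<'E'
from h import *
F=[];P=[]
for i in range(6):
    im=arm.get_image("scene");s=arm.state();F.append(s['contact_force']);P.append(s['eef_pos'])
print(np.mean(F,0),np.std(F,0),np.mean(P,0),np.std(P,0))
a=im[150:290,230:380]
cv2.imwrite("pics/s2.png",cv2.resize(a,None,fx=4,fy=4,interpolation=cv2.INTER_CUBIC)[:,:,::-1])
E
```

```text
[-1.47605392  0.08492081  2.64291057] [0.61816866 0.5226542  0.64758163] [552.47760691 -27.42518234  75.98416755] [0.00890687 0.01095173 0.01810256]
```

View pics/s2.png

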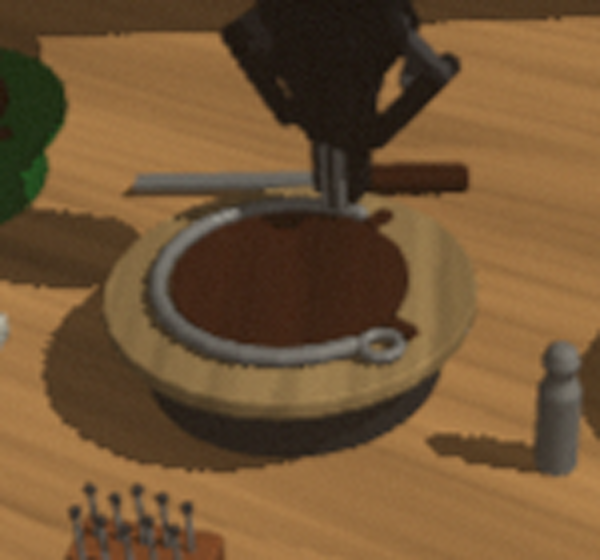

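In contact: the tips stand on the bar next to the plain end, at crop (345,208). The force is about 2.6 N and the platform is down about 4 mm. Next I'll work out the arc steps.

```bash
python3 - <<'E'
from h import *
c=np.array([617,-20.]);a=np.radians(np.linspace(-173.5,51,57))
p=c+65*np.c_[np.cos(a),np.sin(a)];p[0]=552.45,-27.4
for k in range(7):
    d=(p[8*k+1:8*k+9]-p[8*k])*[-1,1]/40
    print(p[8*k+8].round(1),[[255,round(x,2),round(y,2),0,0] for x,y in d])
E
```

```text
[566.2 -60.5] [[255, np.float64(-0.02), np.float64(-0.11), 0, 0], [255, np.float64(-0.04), np.float64(-0.22), 0, 0], [255, np.float64(-0.07), np.float64(-0.33), 0, 0], [255, np.float64(-0.11), np.float64(-0.44), 0, 0], [255, np.float64(-0.16), np.float64(-0.54), 0, 0], [255, np.float64(-0.21), np.float64(-0.64), 0, 0], [255, np.float64(-0.28), np.float64(-0.74), 0, 0], [255, np.float64(-0.34), np.float64(-0.83), 0, 0]]
[595.5 -81.3] [[255, np.float64(-0.07), np.float64(-0.09), 0, 0], [255, np.float64(-0.15), np.float64(-0.17), 0, 0], [255, np.float64(-0.24), np.float64(-0.24), 0, 0], [255, np.float64(-0.33), np.float64(-0.31), 0, 0], [255, np.float64(-0.42), np.float64(-0.37), 0, 0], [255, np.float64(-0.52), np.float64(-0.43), 0, 0], [255, np.float64(-0.63), np.float64(-0.48), 0, 0], [255, np.float64(-0.73), np.float64(-0.52), 0, 0]]
[631.3 -83.4] [[255, np.float64(-0.11), np.float64(-0.03), 0, 0], [255, np.float64(-0.22), np.float64(-0.06), 0, 0], [255, np.float64(-0.33), np.float64(-0.08), 0, 0], [255, np.float64(-0.44), np.float64(-0.09), 0, 0], [255, np.float64(-0.56), np.float64
[... 1114 characters left out ...]
55, np.float64(-0.04), np.float64(0.34), 0, 0], [255, np.float64(-0.04), np.float64(0.45), 0, 0], [255, np.float64(-0.03), np.float64(0.56), 0, 0], [255, np.float64(-0.01), np.float64(0.68), 0, 0], [255, np.float64(0.01), np.float64(0.79), 0, 0], [255, np.float64(0.05), np.float64(0.9), 0, 0]]
[657.9  30.5] [[255, np.float64(0.04), np.float64(0.11), 0, 0], [255, np.float64(0.09), np.float64(0.21), 0, 0], [255, np.float64(0.14), np.float64(0.31), 0, 0], [255, np.float64(0.21), np.float64(0.4), 0, 0], [255, np.float64(0.27), np.float64(0.49), 0, 0], [255, np.float64(0.35), np.float64(0.58), 0, 0], [255, np.float64(0.43), np.float64(0.66), 0, 0], [255, np.float64(0.51), np.float64(0.74), 0, 0]]
```

Emit:
servo_tool(deltas=[[255, -0.02, -0.11, 0, 0], [255, -0.04, -0.22, 0, 0], [255, -0.07, -0.33, 0, 0], [255, -0.11, -0.44, 0, 0], [255, -0.16, -0.54, 0, 0], [255, -0.21, -0.64, 0, 0], [255, -0.28, -0.74, 0, 0], [255, -0.34, -0.83, 0, 0]])

```text
t: 4.97
eef_pos: [566.3, -61.2, 75.9]
eef_rot: [[-1.0, 0.001, -0.0], [0.001, 1.0, -0.0], [0.0, -0.0, -1.0]]
contact_force: [-1.5, 2.8, 2.6]
grip_width: 0.002
finger_force: 1.4
```

Emit:
servo_tool(deltas=[[255, -0.07, -0.08, 0, 0], [255, -0.15, -0.16, 0, 0], [255, -0.24, -0.23, 0, 0], [255, -0.33, -0.3, 0, 0], [255, -0.42, -0.36, 0, 0], [255, -0.52, -0.41, 0, 0], [255, -0.63, -0.46, 0, 0], [255, -0.73, -0.5, 0, 0]])

```text
t: 5.63
eef_pos: [595.8, -81.0, 76.0]
eef_rot: [[-1.0, 0.001, -0.0], [0.001, 1.0, -0.0], [0.0, -0.0, -1.0]]
contact_force: [-2.0, 0.8, 2.9]
grip_width: -0.004
finger_force: 1.4
```

Emit:
servo_tool(deltas=[[255, -0.11, -0.03, 0, 0], [255, -0.22, -0.06, 0, 0], [255, -0.33, -0.08, 0, 0], [255, -0.44, -0.09, 0, 0], [255, -0.56, -0.09, 0, 0], [255, -0.67, -0.09, 0, 0], [255, -0.78, -0.07, 0, 0], [255, -0.9, -0.05, 0, 0]])

```text
t: 6.3
eef_pos: [631.8, -82.8, 76.0]
eef_rot: [[-1.0, 0.001, 0.0], [0.001, 1.0, -0.0], [-0.0, -0.0, -1.0]]
contact_force: [-1.5, -1.0, 2.8]
grip_width: -0.0
finger_force: 1.4
```

Emit:
servo_tool(deltas=[[255, -0.11, 0.03, 0, 0], [255, -0.21, 0.07, 0, 0], [255, -0.31, 0.11, 0, 0], [255, -0.41, 0.16, 0, 0], [255, -0.51, 0.22, 0, 0], [255, -0.61, 0.28, 0, 0], [255, -0.69, 0.35, 0, 0], [255, -0.78, 0.43, 0, 0]])

```text
t: 6.97
eef_pos: [663.0, -65.4, 76.1]
eef_rot: [[-1.0, 0.001, 0.0], [0.001, 1.0, -0.0], [-0.0, -0.0, -1.0]]
contact_force: [-1.9, -0.9, 2.7]
grip_width: -0.005
finger_force: 1.4
```

Emit:
servo_tool(deltas=[[255, -0.08, 0.08, 0, 0], [255, -0.15, 0.17, 0, 0], [255, -0.22, 0.26, 0, 0], [255, -0.27, 0.36, 0, 0], [255, -0.33, 0.46, 0, 0], [255, -0.37, 0.57, 0, 0], [255, -0.41, 0.67, 0, 0], [255, -0.44, 0.78, 0, 0]])

```text
t: 7.63
eef_pos: [680.5, -34.0, 76.1]
eef_rot: [[-1.0, 0.001, 0.001], [0.001, 1.0, -0.0], [-0.001, -0.0, -1.0]]
contact_force: [0.3, -2.5, 2.9]
grip_width: -0.002
finger_force: 1.3
```

```bash
python3 - <<'E'
from h import *
im=arm.get_image("scene");s=arm.state();print(s['eef_pos'],s['contact_force'],s['finger_force'])
cv2.imwrite("pics/s3.png",cv2.resize(im[150:290,230:380],None,fx=4,fy=4,interpolation=cv2.INTER_CUBIC)[:,:,::-1])
E
```

```text
[680.6918438  -32.98731095  76.12924243] [ 0.27246943 -1.18030807  4.20030379] 1.3401687378063798
```

View pics/s3.png

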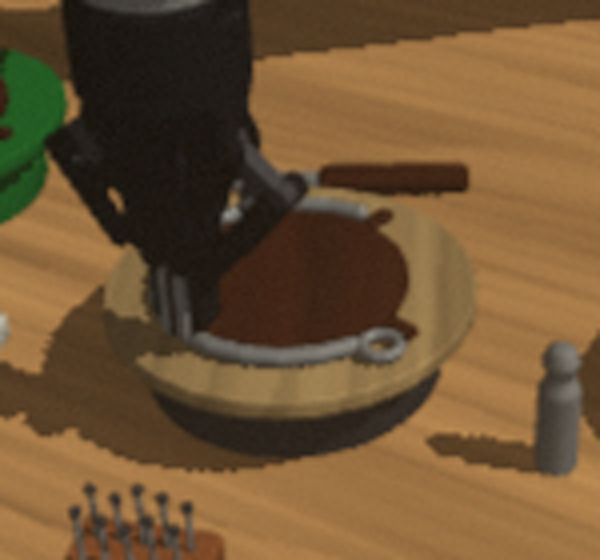

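The tips are on the bar at crop (180,330) and the ring and punch (560,400) are unmoved. I'll go on to the eye end.

Emit:
servo_tool(deltas=[[255, -0.02, 0.1, 0, 0], [255, -0.03, 0.21, 0, 0], [255, -0.04, 0.32, 0, 0], [255, -0.03, 0.43, 0, 0], [255, -0.02, 0.54, 0, 0], [255, 0.0, 0.65, 0, 0], [255, 0.03, 0.76, 0, 0], [255, 0.06, 0.86, 0, 0]])

```text
t: 8.35
eef_pos: [677.8, 0.6, 76.1]
eef_rot: [[-1.0, 0.0, 0.0], [0.0, 1.0, 0.0], [-0.0, 0.0, -1.0]]
contact_force: [0.8, -2.6, 2.9]
grip_width: -0.002
finger_force: 1.3
```

Emit:
servo_tool(deltas=[[255, 0.04, 0.11, 0, 0], [255, 0.09, 0.21, 0, 0], [255, 0.14, 0.31, 0, 0], [255, 0.21, 0.4, 0, 0], [255, 0.27, 0.49, 0, 0], [255, 0.35, 0.58, 0, 0], [255, 0.43, 0.66, 0, 0], [255, 0.5, 0.73, 0, 0]])

```text
t: 9.02
eef_pos: [657.5, 29.8, 76.1]
eef_rot: [[-1.0, 0.0, 0.0], [0.0, 1.0, 0.0], [-0.0, 0.0, -1.0]]
contact_force: [1.8, -2.1, 2.5]
grip_width: -0.001
finger_force: 1.3
```

Emit:
servo_tool(deltas=[[255, 0, 0, 0, 0], [255, 0, 0, 0, 0], [255, 0, 0, 0, 0]])

```text
t: 9.27
eef_pos: [657.0, 30.2, 75.6]
eef_rot: [[-1.0, 0.001, -0.002], [0.001, 1.0, 0.002], [0.002, 0.002, -1.0]]
contact_force: [-0.1, 1.6, 2.7]
grip_width: -0.0
finger_force: 1.4
```

```bash
python3 - <<'E'
from h import *
im=arm.get_image("scene");s=arm.state();p=s['eef_pos'];q=p[:2]-[617,-20];print(p,np.hypot(*q),np.degrees(np.arctan2(q[1],q[0])),s['contact_force'],s['finger_force'])
cv2.imwrite("pics/s4.png",cv2.resize(im[150:290,230:380],None,fx=4,fy=4,interpolation=cv2.INTER_CUBIC)[:,:,::-1])
E
```

```text
[657.0582498   30.10977401  75.58329123] 64.15335399234962 51.36081342239186 [-1.16988386  1.9204038   2.78944715] 1.426502438262105
```

View pics/s4.png

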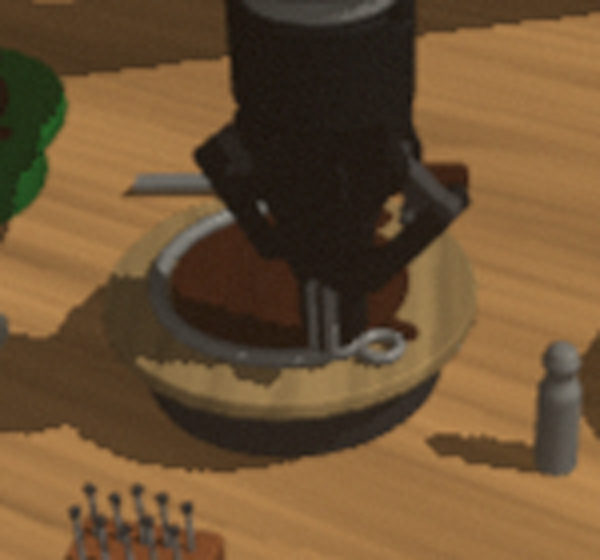

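The tips, at crop (330,350), are on the bar just short of the eye at (382,345). I'll go on 2 mm, then lift off straight up.

Emit:
servo_tool(deltas=[[255, 0.02, 0.025, 0, 0], [255, 0.04, 0.05, 0, 0], [255, 0.04, 0.05, 0, 0], [255, 0.04, 0.05, 0, 0]])

```text
t: 9.65
eef_pos: [656.6, 30.7, 76.2]
eef_rot: [[-1.0, 0.001, 0.001], [0.001, 1.0, -0.001], [-0.001, -0.001, -1.0]]
contact_force: [0.7, -2.1, 3.0]
grip_width: -0.002
finger_force: 1.3
```

Emit:
servo_tool(deltas=[[255, 0, 0, -0.05, 0], [255, 0, 0, -0.1, 0], [255, 0, 0, -0.16, 0], [255, 0, 0, -0.3, 0], [255, 0, 0, -0.6, 0], [255, 0, 0, -1.1, 0], [255, 0, 0, -1.8, 0], [255, 0, 0, -2.5, 0]])

```text
t: 10.32
eef_pos: [655.2, 31.6, 176.6]
eef_rot: [[-1.0, 0.0, -0.003], [0.0, 1.0, 0.0], [0.003, 0.0, -1.0]]
contact_force: [0.6, -0.0, 0.7]
grip_width: -0.0
finger_force: 0.0
```

Emit:
servo_tool(deltas=[[255, 0.3, 0, -0.5, 0], [255, 0.8, 0, -1, 0], [255, 1.5, 0, -1.5, 0], [255, 2.2, 0, -1.5, 0], [255, 3, 0, -1.5, 0], [255, 3.5, 0, -1.5, 0], [255, 3.8, 0, -1.5, 0], [255, 3.8, 0, -1.5, 0]])

```text
t: 10.98
eef_pos: [501.7, 31.9, 236.7]
eef_rot: [[-1.0, 0.0, -0.001], [0.0, 1.0, 0.0], [0.001, 0.0, -1.0]]
contact_force: [-0.3, 0.8, 0.2]
grip_width: -0.002
finger_force: 0.0
```

Emit:
servo_tool(deltas=[[255, 0, 0, 0, 0], [255, 0, 0, 0, 0], [255, 0, 0, 0, 0], [255, 0, 0, 0, 0]])

```text
t: 11.32
eef_pos: [505.0, 31.3, 236.1]
eef_rot: [[-1.0, 0.001, 0.0], [0.001, 1.0, 0.0], [-0.0, 0.0, -1.0]]
contact_force: [-0.7, 0.4, -0.1]
grip_width: 0.0
finger_force: 0.0
```

```bash
python3 - <<'E'
from h import *
im=arm.get_image("scene");s=arm.state();print(s['t'],s['eef_pos'],s['contact_force'],s['finger_force'])
cv2.imwrite("pics/s5.png",im[:,:,::-1])
E
```

```text
11.3667 [504.84307097  31.3322665  235.8968232 ] [0.56708824 0.48713649 0.57619829] 0.0
```

View pics/s5.png

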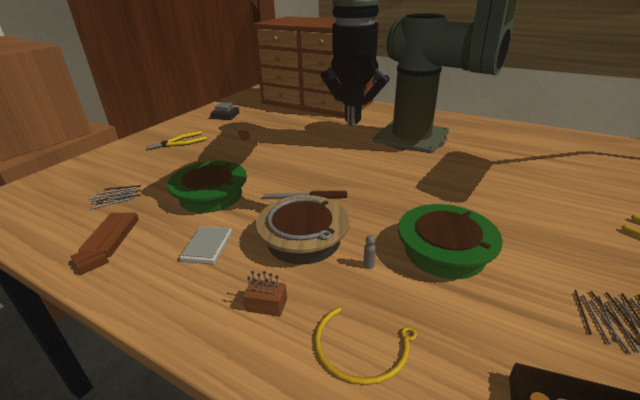

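The ring (303,218) and all the bystanders are where they were, and the gripper is clear at (352,115).

```bash
python3 -c "
from cell import arm
print(arm.sign_off())"
```

```text
the job is handed in; nothing more can be done
None
```

I traced the ring from the plain end to the eye end at about 2.7 N with the platform down about 4 mm, in contact at every check, then lifted clear and handed the job in; ring and bystanders look unmoved in the last picture.

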